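# Re-rack the car-care containers in their order of use

## Robot

A 6-joint arm with a two-finger parallel gripper is mounted at the origin on the work surface. World frame = base frame: x ahead of the robot, y to its left, z up, the work surface at z = 0. Lengths are in mm, angles in rad, forces in N, time in s.
With the tool pointing down it reaches from about 350 to 975 mm from the base axis. Payload 7.1 kg.
Tool frame: the origin (TCP) lies at the very end of the fingers, on their centre line; the grasp point (between the pads) lies 19 mm behind it; x points along the fingers, y is the direction in which the jaws open and shut, and the axes are right-handed (so a half turn about x gives the same grasp; the last joint's range is limited). The gripper opens to 88 mm and grips with 3 to 60 N. Pads are 20 mm wide; open, the fingers measure 115 mm over their backs; the gripper's body (75 mm by 178 mm) begins 61 mm behind the grasp point.
Start: joints at [-1.358, 0.423, 1.63, -0, 1.089, -0.019], TCP at [143.6, -608.263, 222.675] pointing down, gripper open.
Joint ranges: [-3, 3], [-0.9, 2.11], [0.09, 2.58], [-1.31, 4.45], [0.11, 2.69], [-2.54, 2.54]. Speed limits (rad/s): [2.39, 2.39, 3.01, 3.14, 3.14, 3.14].

## Interface

Orientations are given as a unit quaternion [w, x, y, z].
In Python, from bench import readout, vision, order, search_frame, masks_of, tip_of gives the robot as it stands.
- The arm moves only by the tool send_rows, never from a script. Its argument "moves" is a list of rows, each a list of 3 entries, a list of its own where there are three numbers: the opening in per cent of the stroke, from 0 (shut) to 100 (fully open), then the shift along the world's x, y, z in m, then the turn, a rotation vector about the world's x, y, z in rad. A call has 1 to 20 rows; each row is the pose to reach, as a shift and turn from the pose commanded when the call began; what a row does not reach only later rows make up. A row lasts 1/12 s, in which the tool goes at most 41.7 mm and 7.16 degrees, less where a joint would pass 70% of its speed; a pose out of reach is approached as far as the arm can. A call with a gripper value outside its range is refused whole. The fingers move at their own pace and stop on an object; "newtons" is the grip in N (left out, the last holds). Time passes only in rows, so rows that repeat a pose let the fingers close. It gives the time, the measured TCP pose, the force and the opening at its end, in the units of the state.
- readout.observe(): the state, without advancing time (a new reading comes with each control period).
- vision.camera(name): name is "scene" or "top" or "wrist"; returns the picture (400x640x3 uint8, red, green, blue); there is no depth.
- vision.camera_params(name): a dict with "fovy" (degrees; the focal length in pixels is half the picture's height over the tangent of half this angle, whatever the lens; pixels are square), "cx", "cy" (the principal point, pixels), "rvec" (rotation vector, rad) and "tvec" (3), from world to camera coordinates, as OpenCV has them. Camera axes: x right, y down, z forward; pixel columns grow to the right and rows downward; lengths in mm; the calibration is good to about 2 mm. A picture is of the moment at which its call begins: read the wrist's pose just before it. camera_params takes no time and is no camera call; for the wrist camera it gives the pose at the moment of the call.
- order.sign_off(): hands the job in, once; it reports no verdict.
Trained networks look in the newest picture that a camera, given by its name, has taken for a name from the list of things; names that differ only in an ending like _2 or _b are one class to them, and where a whole thing is asked for, a point or a joint stands for the part that bears it (a point fixed in the world has none). Each returns a list of dicts, best first, with "p" (0 to 1); they miss things now and then, are a little off and sometimes report something else, mostly with a low value. They report only what shows in the picture. A call takes as long as a camera call. They do not tell look-alikes from the thing itself.
- search_frame(camera, thing): "extent" ([left, top, width, height] as shares, 0 to 1, of the picture: columns of its width, rows of its height, round what is visible of it).
- masks_of(camera, thing): "pixels" (400x640 bool, what is visible of it) and "extent" ([left, top, width, height] as shares, 0 to 1, of the picture: columns of its width, rows of its height, round what is visible of it).
- tip_of(camera, thing): "xy" ([column, row] as shares, 0 to 1, of the picture: columns of its width, rows of its height: a listed point, or the origin of a listed thing).
The state is a dict: "time_s": time; "q": joint angles; "joint_vel": joint speeds; "joint_torque": joint torques, N m; "eef_pos": TCP position; "tool_rot": TCP orientation; "wrist_force": force on the tool from outside, world axes, zero at the start; "ft_torque": the same for the moment, N m; "grip_width": finger opening in mm.
Only numpy, scipy, OpenCV 4.12 (cv2) and the standard library are available. Lean on these libraries where they do the work, as an engineer would, in place of code of your own. Each camera call takes 0.05 s, during which the arm holds its last target. There are 200 camera calls.

## Task

The four car-care containers stand in the black carry caddy in the order in which they will be used. Move them to the empty steel wire rack in the same order, left to right as seen from the robot, one upright in each bay. Carry them upright and set each one down on the rack's floor without dropping it.

Things in the scene. Friction and masses are not known exactly. Their poses are not given: they have to be found in the camera images.
- can: aluminium spray can with a black overcap: 44 mm diameter and 118 mm tall; the cap, 40 mm across, takes the top 30 mm. Origin at the centre of the underside, z up along its axis. Loose, 0.11 to 0.23 kg
- jar: squat white plastic jar with a wide black ribbed screw lid: 92 mm tall; body 47 mm, lid 50 mm across and 26 mm high at the top. Origin at the centre of the underside, z up along its axis. Loose, 0.15 to 0.31 kg
- bottle: round white plastic bottle with a paper band and a slim white cap: body 46 mm diameter, sloping in from 56 mm height to 71 mm; above that a cap 25 mm across, up to the top at 112 mm. Origin at the centre of the underside, z up along its axis. Loose, 0.11 to 0.23 kg
- flask: square grey plastic flask with a grey round cap: body 42 mm square and 58 mm tall, shoulder to 66 mm, above that a cap 30 mm across, up to the top at 108 mm. Origin at the centre of the underside, z up along its axis, x and y square to its sides. Loose, 0.12 to 0.26 kg
- cup_can: one of four identical open square cups of grey plastic clipped side by side into the caddy, fixed: 68 mm square outside, 63 mm inside, 34 mm tall, floor 2.5 mm thick; origin under its centre, axes parallel to the caddy's. The spray can stands in this one at the start
- cup_jar: one of four identical open square cups of grey plastic clipped side by side into the caddy, fixed: 68 mm square outside, 63 mm inside, 34 mm tall, floor 2.5 mm thick; origin under its centre, axes parallel to the caddy's. The jar stands in this one at the start
- cup_bottle: one of four identical open square cups of grey plastic clipped side by side into the caddy, fixed: 68 mm square outside, 63 mm inside, 34 mm tall, floor 2.5 mm thick; origin under its centre, axes parallel to the caddy's. The round bottle stands in this one at the start
- cup_flask: one of four identical open square cups of grey plastic clipped side by side into the caddy, fixed: 68 mm square outside, 63 mm inside, 34 mm tall, floor 2.5 mm thick; origin under its centre, axes parallel to the caddy's. The flask stands in this one at the start
- caddy: black plastic carry caddy holding the four cups in a row: fixed tray 84 mm (x) by 300 mm (y), rim 16 mm high, a 55 mm high grip loop at each end. Origin under its centre; the row runs along its y axis, cup centres at y = -105, -35, 35 and 105 mm, the undersides of the cups at z = 4 mm. Its +y end is the left-hand end seen from the robot; turned up to 0.2 rad. It stands to the robot's left or right, the rack on the other side
- rack: low bottle rack of dark steel wire over a bright steel drip tray, fixed, 86 mm (x) by 292 mm (y): four open bays in a row along its y axis, centres at x = 0, y = -105, -35, 35 and 105 mm, each 66 mm (y) by 68 mm (x) between the wires; bay floor at z = 6 mm, top of the wires at z = 44 mm. Origin under its centre; its +y end is the left-hand end seen from the robot; turned up to 0.2 rad. Empty at the start
Things that resemble listed ones, but are neither listed nor needed, are in the scene too. Leave any brown, red or turquoise look-alike of the cup_bottle alone.

How it is judged (in metres and radians):
At the end, for the whole second after the job is handed in: Each container stands upright (within 0.1 rad), at rest, on the floor of a rack bay (within 15 mm of the bay's centre along both axes, underside within 5 mm of the floor), and the bay has the same place in the rack's row, counted from the left, as the container's starting cup has in the caddy's row (x of can in the frame of rack between -0.015 and 0.015 m and z of can in the frame of rack between 0.001 and 0.011 m and angle between each of can, jar, bottle, flask's own z axis and vertical below 0.1 rad and linear speed of each of can, jar, bottle, flask below 0.02 m/s and ((y of cup_can in the frame of caddy between -0.125 and -0.085 m and y of can in the frame of rack between -0.12 and -0.09 m) or (y of cup_can in the frame of caddy between -0.055 and -0.015 m and y of can in the frame of rack between -0.05 and -0.02 m) or (y of cup_can in the frame of caddy between 0.015 and 0.055 m and y of can in the frame of rack between 0.02 and 0.05 m) or (y of cup_can in the frame of caddy between 0.085 and 0.125 m and y of can in the frame of rack between 0.09 and 0.12 m)) and x of jar in the frame of rack between -0.015 and 0.015 m and z of jar in the frame of rack between 0.001 and 0.011 m and ((y of cup_jar in the frame of caddy between -0.125 and -0.085 m and y of jar in the frame of rack between -0.12 and -0.09 m) or (y of cup_jar in the frame of caddy between -0.055 and -0.015 m and y of jar in the frame of rack between -0.05 and -0.02 m) or (y of cup_jar in the frame of caddy between 0.015 and 0.055 m and y of jar in the frame of rack between 0.02 and 0.05 m) or (y of cup_jar in the frame of caddy between 0.085 and 0.125 m and y of jar in the frame of rack between 0.09 and 0.12 m)) and x of bottle in the frame of rack between -0.015 and 0.015 m and z of bottle in the frame of rack between 0.001 and 0.011 m and ((y of cup_bottle in the frame of caddy between -0.125 and -0.085 m and y of bottle in the frame of rack between -0.12 and -0.09 m) or (y of cup_bottle in the frame of caddy between -0.055 and -0.015 m and y of bottle in the frame of rack between -0.05 and -0.02 m) or (y of cup_bottle in the frame of caddy between 0.015 and 0.055 m and y of bottle in the frame of rack between 0.02 and 0.05 m) or (y of cup_bottle in the frame of caddy between 0.085 and 0.125 m and y of bottle in the frame of rack between 0.09 and 0.12 m)) and x of flask in the frame of rack between -0.015 and 0.015 m and z of flask in the frame of rack between 0.001 and 0.011 m and ((y of cup_flask in the frame of caddy between -0.125 and -0.085 m and y of flask in the frame of rack between -0.12 and -0.09 m) or (y of cup_flask in the frame of caddy between -0.055 and -0.015 m and y of flask in the frame of rack between -0.05 and -0.02 m) or (y of cup_flask in the frame of caddy between 0.015 and 0.055 m and y of flask in the frame of rack between 0.02 and 0.05 m) or (y of cup_flask in the frame of caddy between 0.085 and 0.125 m and y of flask in the frame of rack between 0.09 and 0.12 m))); the robot touches nothing.
It fails at once if a container is tipped by more than about 30 degrees (angle between any of can, jar, bottle, flask's own z axis and vertical above 0.52 rad).
It fails at once if a container is dropped (it falls freely, touched by no finger, faster than 0.7 m/s, that is from more than 25 mm) ((linear speed of can above 0.7 m/s and contact force between the fingers and can below 0.05 N) or (linear speed of jar above 0.7 m/s and contact force between the fingers and jar below 0.05 N) or (linear speed of bottle above 0.7 m/s and contact force between the fingers and bottle below 0.05 N) or (linear speed of flask above 0.7 m/s and contact force between the fingers and flask below 0.05 N)).
It also fails if it takes over 131 s, if anything falls off the work surface, if the arm or the gripper's body presses on something with over 40 N, if the wrist force passes 120 N, or if a joint passes its speed limit or range.

## Working session

There is one attempt and no reset: what is moved stays moved. The work goes in short steps, Python scripts to look and compute and a tool call to move; the robot and the scene stay as the last step left them, time stands still between calls to the robot, and variables do not carry over. Pictures are saved under pics/ and viewed, about 12 in all and at most 16, crops included, and the job is handed in when it is done.

Besides the shell and the picture viewer there is one more tool, called after ">>>" as a command line: name --argument value ..., lists and objects as JSON in quotes. send_rows: Moves the arm, as the interface text tells. Its arguments: {"type":"object","properties":{"moves":{"type":"array"},"newtons":{"type":"number"}},"required":["moves"]}

```bash
mkdir -p pics; ls
python3 - <<'E'
from bench import readout, vision
import cv2
s=readout.observe(); print(s)
ims=[]
for n in("scene","top"):
    im=vision.camera(n); cv2.imwrite(f"pics/{n}0.png",im[:,:,::-1]); print(n,vision.camera_params(n))
E
```

```text
pics
{'time_s': 0.0, 'q': array([-1.35797129e+00,  4.23854631e-01,  1.63065932e+00, -2.62068717e-06,
        1.08858517e+00, -1.89955012e-02]), 'joint_vel': array([ 1.52368457e-04,  5.81093309e-04,  1.05192604e-03,  6.01091086e-04,
       -1.55670281e-05, -9.90007831e-04]), 'joint_torque': array([ 4.75510955e-03, -5.44612849e+01, -2.73663175e+01,  6.46947906e-02,
        2.28150305e-02, -1.16948067e-04]), 'eef_pos': array([ 143.50704843, -607.74898392,  221.90513393]), 'tool_rot': array([-0.0812479 , -0.70230944, -0.08230797,  0.70241415]), 'wrist_force': array([0.31138829, 0.2609933 , 0.25181846]), 'ft_torque': array([ 0.02275715, -0.06212372, -0.01583266]), 'grip_width': 87.74507963891898}
scene {'fovy': 56.438301607130164, 'cx': 316.77863510243776, 'cy': 200.2497233902562, 'rvec': array([ 0.94315551,  2.6569329 , -0.83020008]), 'tvec': array([ 349.8362569 , -270.74571273, 1157.28635468])}
top {'fovy': 55.23762040113403, 'cx': 322.93870931957974, 'cy': 201.48643001526702, 'rvec': array([ 2.10696753, -2.09765032,  0.22435627]), 'tvec': array([ 60.41454398, 471.0146545 , 870.67724515])}
```

View pics/scene0.png

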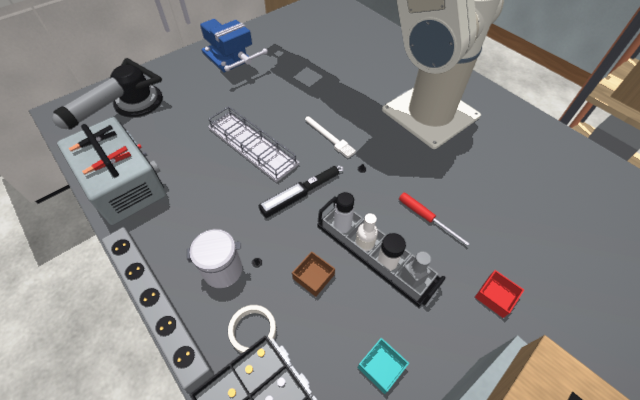

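View pics/top0.png

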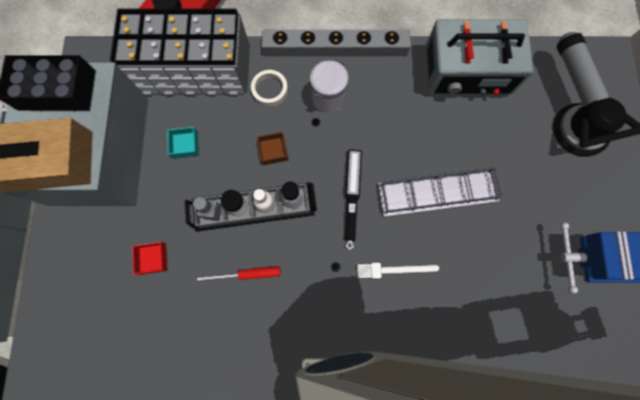

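```bash
cat > h.py <<'E'
import numpy as np, cv2
from scipy.optimize import least_squares
from bench import readout, vision, order, search_frame, masks_of, tip_of
W=np.array([640,400])
def cam(n):
    p=vision.camera_params(n); f=200/np.tan(np.radians(p["fovy"]/2))
    return cv2.Rodrigues(p["rvec"])[0],p["tvec"],f,np.array([p["cx"],p["cy"]])
def proj(n,X,c=None):
    R,t,f,c0=c or cam(n); Y=np.atleast_2d(X)@R.T+t; return Y[:,:2]/Y[:,2:]*f+c0
def ray(n,uv,c=None):
    R,t,f,c0=c or cam(n); d=np.append((np.array(uv)-c0)/f,1)@R; return -R.T@t,d/np.linalg.norm(d)
def atz(n,uv,z,c=None):
    o,d=ray(n,uv,c); return o+d*(z-o[2])/d[2]
def tri(rays):
    A=sum(np.eye(3)-np.outer(d,d) for o,d in rays); b=sum((np.eye(3)-np.outer(d,d))@o for o,d in rays)
    X=np.linalg.solve(A,b); return X,max(np.linalg.norm(np.cross(X-o,d)) for o,d in rays)
E
python3 - <<'E'
from h import *
np.set_printoptions(precision=1,suppress=True)
for n in("scene","top"): vision.camera(n)
z={"can":6.5,"jar":6.5,"bottle":6.5,"flask":6.5,"cup_can":4,"caddy":0,"rack":0}
for t in z:
    for n in("scene","top"):
        for r in tip_of(n,t)[:6]:
            uv=np.array(r["xy"])*W; print(t,n,round(r["p"],2),uv,atz(n,uv,z[t]))
E
```

```text
can top 0.94 [291.8 202.5] [478.  141.9   6.5]
jar scene 0.63 [388.3 260. ] [460.2 274.2   6.5]
jar top 0.68 [239.2 204.3] [472.8 275.2   6.5]
bottle scene 0.7 [366.9 243.5] [468.9 211.6   6.5]
bottle top 0.9 [266.8 201.5] [480.3 205.3   6.5]
flask scene 0.7 [416.1 279.3] [445.6 347.3   6.5]
flask top 0.92 [212.5 214. ] [447.5 341.3   6.5]
cup_can scene 0.82 [338.3 229.5] [495.5 138.4   4. ]
cup_can top 0.72 [294.8 197.6] [491.4 134.7   4. ]
caddy scene 0.69 [375.6 250.6] [463.  236.3   0. ]
caddy top 0.82 [253.7 206.5] [468.7 239.4   0. ]
rack scene 0.86 [251.4 146.2] [ 506.5 -231.    -0. ]
rack top 0.77 [437.3 196.3] [ 497.  -229.4    0. ]
```

The caddy is on the left (+y). Left to right it holds the flask at (212,210), the jar at (232,203), the bottle at (262,200) and the can at (291,195). The rack is on the right, centred near (438,193) in the top view. The coloured trays are look-alikes. I'll turn the jaws across the rows and look with the wrist camera, rack first.

>>> send_rows --moves '[[100,[0.03,0.03,0.08],[0,0,0.12]],[100,[0.06,0.06,0.11],[0,0,0.24]],[100,[0.085,0.09,0.13],[0,0,0.36]],[100,[0.11,0.12,0.13],[0,0,0.48]],[100,[0.135,0.15,0.13],[0,0,0.6]],[100,[0.16,0.18,0.13],[0,0,0.72]],[100,[0.185,0.21,0.13],[0,0,0.84]],[100,[0.21,0.24,0.13],[0,0,0.96]],[100,[0.235,0.27,0.13],[0,0,1.08]],[100,[0.26,0.3,0.13],[0,0,1.2]],[100,[0.285,0.33,0.13],[0,0,1.32]],[100,[0.31,0.35,0.13],[0,0,1.42]],[100,[0.34,0.37,0.13],[0,0,1.48]],[100,[0.357,0.378,0.13],[0,0,1.48]],[100,[0.357,0.378,0.13],[0,0,1.48]],[100,[0.357,0.378,0.13],[0,0,1.48]]]'

```text
time_s: 2.23
eef_pos: [501.4, -229.2, 352.4]
tool_rot: [0.535, 0.463, 0.535, -0.463]
wrist_force: [-0.8, -1.4, -0.0]
grip_width: 87.6
```

Run:
```python
from h import *
np.set_printoptions(precision=2,suppress=True)
s=readout.observe(); print(s["q"],s["eef_pos"],s["tool_rot"],s["time_s"])
R,t,f,c0=cam("wrist"); print("cam at",-R.T@t, "axes",R)
im=vision.camera("wrist"); cv2.imwrite("pics/w1.png",im[:,:,::-1])
print([ (r["p"],r["extent"]) for r in search_frame("wrist","rack")])
```

```text
[-0.45  0.19  1.65 -0.    1.3  -0.59] [ 501.45 -229.22  352.4 ] [ 0.53  0.46  0.53 -0.46] 2.2333
cam at [ 491.8  -163.36  513.7 ] axes [[ 0.99  0.14 -0.  ]
 [ 0.14 -0.96  0.25]
 [ 0.04 -0.24 -0.97]]
[(0.94, [0.4731, 0.1975, 0.0841, 0.4277])]
```

View pics/w1.png

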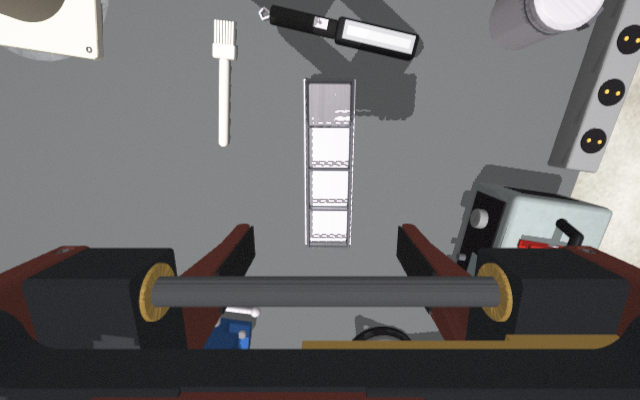

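The rack shows at columns 304–354, rows 80–246, nearly aligned with the camera's vertical. I'll fit its pose to the masks from the wrist and top cameras, then check it with an overlay.

```bash
cat >> h.py <<'E'
def fit(model,x0,obs):
    """obs: list of (cam calib, mask). model(x)->pts Nx3; match convex-hull via support function over directions"""
    th=np.linspace(0,2*np.pi,36,endpoint=False); D=np.c_[np.cos(th),np.sin(th)]
    sup=[(c,(D@np.argwhere(m)[:,::-1].T.astype(float)).max(1)+.25) for c,m in obs]
    def res(x): return np.concatenate([(D@(proj(None,model(x),c)).T).max(1)-s for c,s in sup])
    return least_squares(res,x0,loss="soft_l1",x_scale=[10,10,.1]+[10]*(len(x0)-3))
def box(x,lx,ly,z0,z1):
    c,s=np.cos(x[2]),np.sin(x[2]); return np.array([[x[0]+c*a-s*b,x[1]+s*a+c*b,z] for a in(-lx/2,lx/2) for b in(-ly/2,ly/2) for z in(z0,z1)])
E
python3 - <<'E'
from h import *
np.set_printoptions(precision=3,suppress=True)
img=vision.camera("wrist"); c=cam("wrist"); m=masks_of("wrist","rack")
vision.camera("top"); m2=masks_of("top","rack"); vision.camera("scene"); m3=masks_of("scene","rack")
M=[(c,m[0]["pixels"]),(cam("top"),m2[0]["pixels"]),(cam("scene"),m3[0]["pixels"])]
for o in (M[:1],M[1:2],M[2:3],M[::2],M):
    r=fit(lambda x:box(x,86,292,0,44),[500,-230,.14],o); print(r.x,np.abs(r.fun).mean())
    r2=fit(lambda x:box(x,86,292,0,x[3]),[500,-230,.14,44],o); print("   free h",r2.x)
x=fit(lambda x:box(x,86,292,0,44),[500,-230,.14],M[::2]).x
S=4; y0,x0=60,270; cr=cv2.resize(img[y0:260,x0:390,::-1],None,fx=S,fy=S,interpolation=cv2.INTER_CUBIC).copy()
def poly(P,col):
    q=(proj(None,P,c)-[x0,y0]+.5)*S; cv2.polylines(cr,[q.astype(int)],True,col,1)
o=[0,1,3,2]
poly(box(x,86,292,44,44)[::2][o],(0,255,0)); poly(box(x,86,292,0,0)[::2][o],(255,0,0))
R=np.array([[np.cos(x[2]),-np.sin(x[2])],[np.sin(x[2]),np.cos(x[2])]])
for b in(-105,-35,35,105):
    p=x[:2]+R@[0,b]; print(b,p); poly(box([*p,x[2]],68,66,6,6)[::2][o],(0,0,255))
cv2.imwrite("pics/w1c.png",cv2.rotate(cr,cv2.ROTATE_90_CLOCKWISE))
E
```

```text
[ 507.605 -234.125    0.129] 3.786936268205835
   free h [ 508.061 -231.708    0.134   16.21 ]
[ 504.115 -223.157    0.138] 1.714617055285762
   free h [ 508.349 -228.26     0.135   21.76 ]
[ 508.23  -226.744    0.13 ] 1.540713205580702
   free h [ 504.547 -231.871    0.132   29.834]
[ 506.958 -231.002    0.137] 2.7756283295616395
   free h [ 506.421 -231.753    0.133   22.042]
[ 507.084 -227.111    0.134] 2.5432133841380984
   free h [ 507.319 -230.841    0.136   21.128]
-105 [ 521.345 -335.011]
-35 [ 511.753 -265.672]
35 [ 502.162 -196.332]
105 [ 492.571 -126.992]
```

View pics/w1c.png

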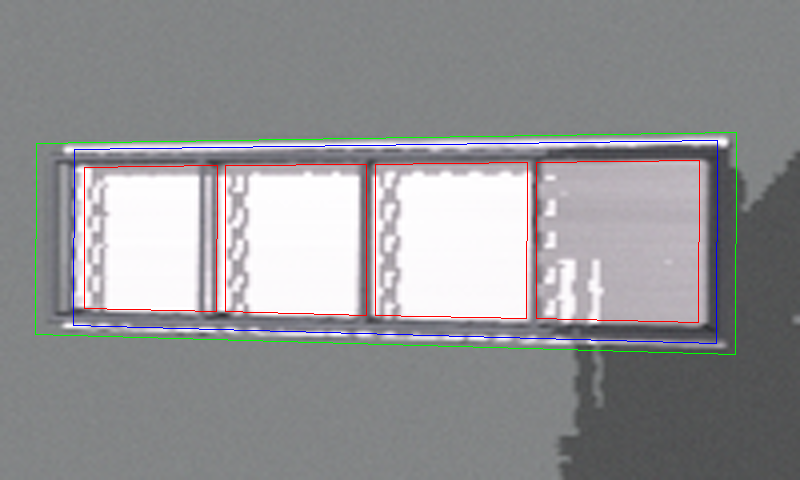

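The red bay floors line up with the dividers in the picture. The green box is too large because the tray outline is wider than the wire frame. I'll refit with a tray plus narrower frame model, while moving to view the caddy.

Run:
```python
from h import *
np.set_printoptions(precision=3,suppress=True)
vision.camera("wrist"); c=cam("wrist"); m=masks_of("wrist","rack")
m2=vision.camera("top") is None or masks_of("top","rack"); vision.camera("scene"); m3=masks_of("scene","rack")
M=[(c,m[0]["pixels"]),(cam("top"),m2[0]["pixels"]),(cam("scene"),m3[0]["pixels"])]
md=lambda x:np.r_[box(x,86,292,0,3),box(x,72,283,3,x[3] if len(x)>3 else 44)]
for o in (M[:1],M[1:2],M[2:3],M):
    r=fit(md,[505,-230,.14],o); print(r.x,np.abs(r.fun).mean(), fit(md,[505,-230,.14,44],o).x)
```

```text
Traceback (most recent call last):
IndexError: list index out of range
```

>>> send_rows --moves '[[100,[0,0.04,0],[0,0,0]],[100,[0,0.08,0],[0,0,0]],[100,[-0.01,0.12,0],[0,0,0]],[100,[-0.01,0.16,0],[0,0,0]],[100,[-0.02,0.2,0],[0,0,0]],[100,[-0.02,0.24,0],[0,0,0]],[100,[-0.03,0.28,0],[0,0,0]],[100,[-0.03,0.32,0],[0,0,0]],[100,[-0.035,0.36,0],[0,0,0.04]],[100,[-0.035,0.38,0],[0,0,0.04]],[100,[-0.035,0.38,0],[0,0,0.04]],[100,[-0.035,0.38,0],[0,0,0.04]]]'

```text
time_s: 3.93
eef_pos: [465.4, 150.5, 352.6]
tool_rot: [0.544, 0.452, 0.544, -0.452]
wrist_force: [0.2, 0.2, 0.1]
grip_width: 87.9
```

Run:
```python
from h import *
np.set_printoptions(precision=3,suppress=True)
print(readout.observe()["eef_pos"])
im=vision.camera("wrist"); c=cam("wrist"); cv2.imwrite("pics/w2.png",im[:,:,::-1])
m={t:masks_of("wrist",t) for t in("caddy","can","jar","bottle","flask")}
for t in m: print(t,[(round(r["p"],2),np.array(r["extent"])*[640,400,640,400]) for r in m[t][:2]])
print("cam",c, "axis",-c[0].T@c[1])
import pickle; pickle.dump((c,im,m),open("w2.pkl","wb"))
```

```text
[465.405 150.479 352.59 ]
caddy [(0.88, array([309.696,   0.   ,  58.816, 214.32 ])), (0.66, array([321.408, 163.32 ,  30.784,  39.8  ]))]
can [(0.91, array([319.872, 164.12 ,  29.504,  39.   ]))]
jar [(0.59, array([327.68 ,  66.08 ,  33.216,  43.32 ]))]
bottle [(0.98, array([324.672, 122.8  ,  30.08 ,  27.88 ])), (0.38, array([308.096,   2.4  ,  61.888, 211.2  ]))]
flask [(0.77, array([322.88 ,  16.12 ,  33.216,  49.68 ]))]
cam (array([[ 0.983,  0.181,  0.   ],
       [ 0.176, -0.953,  0.248],
       [ 0.045, -0.244, -0.969]]), array([-484.9  ,   -2.022,  529.739]), np.float64(282.50736014519316), array([325.382, 199.98 ])) axis [453.269 215.087 513.849]
```

View pics/w2.png

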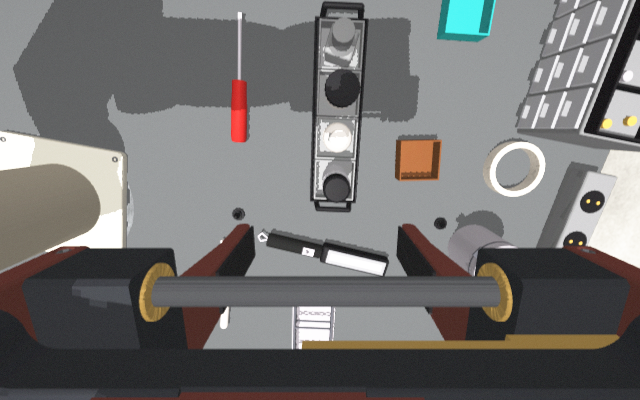

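The wrist view shows the flask (343,40), jar (342,88), bottle (338,137) and can (336,186), matching the earlier order. I'll fit each container with its profile across all three cameras and solve for height as a check. Then I'll fit the caddy and refit the rack.

Run:
```python
from h import *
import pickle
np.set_printoptions(precision=3,suppress=True)
c,im,m=pickle.load(open("w2.pkl","rb"))
C={"wrist":c}; MM={"wrist":m}
for n in("top","scene"):
    i=vision.camera(n); C[n]=cam(n); MM[n]={t:masks_of(n,t) for t in("caddy","can","jar","bottle","flask","rack")}
    if n=="top": top=i
th=np.linspace(0,2*np.pi,24,endpoint=False); ring=np.c_[np.cos(th),np.sin(th)]
prof={"can":[(30,22),(88,22),(88,20),(118,20)],"jar":[(30,23.5),(66,25),(92,25)],"bottle":[(30,23),(56,23),(71,12.5),(112,12.5)],"flask":[(66,15),(108,15)]}
def mod(t):
    def f(x):
        z0=x[3] if len(x)>3 else 6.5
        P=[np.c_[x[0]+r*ring[:,0],x[1]+r*ring[:,1],np.full(24,z0+h)] for h,r in prof[t]]
        if t=="flask": P.append(box(x,42,42,z0+30,z0+58))
        return np.vstack(P)
    return f
for t,g in zip(prof,[(485,139),(460,274),(472,208),(447,344)]):
    for ns in(["wrist"],["top"],["scene"],["wrist","top","scene"]):
        o=[(C[n],MM[n][t][0]["pixels"]) for n in ns if MM[n].get(t)]
        if not o: continue
        r=fit(mod(t),[*g,.18],o); print(t,ns,r.x,np.abs(r.fun).mean().round(2), fit(mod(t),[*g,.18,6.5],o).x if len(o)>1 else "")
md=lambda x:np.r_[box(x,86,292,0,3),box(x,72,283,3,44)]
for n in("top","scene"):
    for k in MM[n]["rack"][:1]:
        r=fit(md,[505,-230,.14],[(C[n],k["pixels"])]); print("rack",n,r.x,np.abs(r.fun).mean())
for n in C:
  k=MM[n]["caddy"]
  if k and n!="wrist":
    r=fit(lambda x:np.r_[box(x,84,300,0,16),box(x,60,300,0,55)],[470,240,.18],[(C[n],k[0]["pixels"])]); print("caddy",n,r.x,np.abs(r.fun).mean())
```

```text
can ['wrist'] [483.7   137.398   0.18 ] 0.39 
can ['top'] [ 497.505 -308.709    0.18 ] 33.51 
can ['scene'] [487.487 141.864   0.18 ] 0.98 
can ['wrist', 'top', 'scene'] [484.073 136.641   0.18 ] 31.91 [484.048 133.011   0.18   -9.385]
jar ['wrist'] [466.09  272.064   0.18 ] 0.33 
jar ['scene'] [469.675 277.403   0.18 ] 0.77 
jar ['wrist', 'top', 'scene'] [466.59  272.962   0.18 ] 1.07 [466.1   273.715   0.415  -1.672]
bottle ['wrist'] [473.691 205.241   0.18 ] 0.2 
bottle ['scene'] [477.09  210.038   0.18 ] 1.05 
bottle ['wrist', 'top', 'scene'] [474.192 206.017   0.18 ] 0.93 [473.818 205.612   0.181   0.657]
flask ['wrist'] [454.254 336.945  -0.174] 0.91 
flask ['scene'] [458.149 340.501   0.166] 0.66 
flask ['wrist', 'top', 'scene'] [455.452 337.761  -0.128] 1.28 [454.047 339.499  -0.088  -1.962]
rack top [ 506.598 -226.158    0.135] 0.48885754713945967
rack scene [ 505.14  -229.213    0.129] 2.017721907458431
caddy scene [468.08  239.215   0.15 ] 1.2259442469033783
```

Wrist fits are tight (about 0.3 px). The scene camera differs by a constant 4–5 mm, in line with its calibration, and the fitted heights roughly agree with the text. The caddy yaw is about 0.147. Grasping the can first.

>>> send_rows --moves '[[100,[0.01,-0.006,-0.035],[0,0,-0.04]],[100,[0.019,-0.012,-0.07],[0,0,-0.04]],[100,[0.019,-0.012,-0.105],[0,0,-0.04]],[100,[0.019,-0.012,-0.14],[0,0,-0.04]],[100,[0.019,-0.012,-0.175],[0,0,-0.04]],[100,[0.019,-0.012,-0.2],[0,0,-0.04]],[100,[0.019,-0.012,-0.225],[0,0,-0.04]],[100,[0.019,-0.012,-0.25],[0,0,-0.04]],[100,[0.019,-0.012,-0.275],[0,0,-0.04]],[100,[0.019,-0.012,-0.29],[0,0,-0.04]],[100,[0.019,-0.012,-0.29],[0,0,-0.04]],[60,[0.019,-0.012,-0.29],[0,0,-0.04]],[50,[0.019,-0.012,-0.29],[0,0,-0.04]],[40,[0.019,-0.012,-0.29],[0,0,-0.04]],[40,[0.019,-0.012,-0.29],[0,0,-0.04]],[40,[0.019,-0.012,-0.29],[0,0,-0.04]],[40,[0.019,-0.012,-0.29],[0,0,-0.04]],[40,[0.019,-0.012,-0.29],[0,0,-0.04]]]' --newtons 20

```text
time_s: 6.43
eef_pos: [484.8, 137.8, 63.1]
tool_rot: [0.534, 0.464, 0.534, -0.463]
wrist_force: [-1.0, 0.1, 0.1]
grip_width: 44.8
```

The opening stopped at 44.8 mm, which is the can's body. Lifting and going to the rack view.

>>> send_rows --moves '[[20,[0,0,0],[0,0,0]],[20,[0,0,0.01],[0,0,0]],[20,[0,0,0.03],[0,0,0]],[20,[0,0,0.06],[0,0,0]],[20,[0,0,0.09],[0,0,0]],[20,[0,0,0.12],[0,0,0]],[20,[0.002,-0.02,0.15],[0,0,0]],[20,[0.004,-0.05,0.18],[0,0,0]],[20,[0.006,-0.085,0.2],[0,0,0]],[20,[0.008,-0.12,0.22],[0,0,0]],[20,[0.01,-0.155,0.24],[0,0,0]],[20,[0.012,-0.19,0.25],[0,0,0]],[20,[0.014,-0.225,0.25],[0,0,0]],[20,[0.016,-0.26,0.25],[0,0,0]],[20,[0.018,-0.295,0.25],[0,0,0]],[20,[0.02,-0.33,0.25],[0,0,0]],[20,[0.02,-0.36,0.25],[0,0,0]],[20,[0.02,-0.388,0.25],[0,0,0]],[20,[0.02,-0.388,0.25],[0,0,0]],[20,[0.02,-0.388,0.25],[0,0,0]]]'

```text
time_s: 8.1
eef_pos: [503.9, -251.1, 312.7]
tool_rot: [0.533, 0.464, 0.534, -0.464]
wrist_force: [-0.3, 0.9, -1.3]
grip_width: 43.6
```

Run:
```python
from h import *
np.set_printoptions(precision=3,suppress=True)
s=readout.observe(); print(s["eef_pos"],s["grip_width"],s["time_s"])
img=vision.camera("wrist"); c=cam("wrist"); m=masks_of("wrist","rack")
md=lambda x:np.r_[box(x,86,292,0,3),box(x,72,283,3,44)]
print("tcp px",proj(None,s["eef_pos"],c))
x=[507,-230,.134]
for k in m[:2]:
    r=fit(md,x,[(c,k["pixels"])]); print(k["p"],np.array(k["extent"])*[640,400,640,400],r.x,np.abs(r.fun).mean())
    if k is m[0]: x=r.x
S=3; y0,x0=60,210; cr=cv2.resize(img[y0:260,x0:450,::-1],None,fx=S,fy=S,interpolation=cv2.INTER_CUBIC).copy()
def poly(P,col): cv2.polylines(cr,[((proj(None,P,c)-[x0,y0]+.5)*S).astype(int)],True,col,1)
o=[0,1,3,2]
poly(box(x,72,283,44,44)[::2][o],(0,255,0)); poly(box(x,86,292,0,0)[::2][o],(255,0,0))
R=np.array([[np.cos(x[2]),-np.sin(x[2])],[np.sin(x[2]),np.cos(x[2])]])
for b in(-105,-35,35,105):
    p=x[:2]+R@[0,b]; print(b,p); poly(box([*p,x[2]],68,66,6,6)[::2][o],(0,0,255))
cv2.imwrite("pics/w3.png",cr)
```

```text
[ 503.946 -251.141  312.682] 43.551751064824195 8.1
tcp px [[325.137 241.818]]
0.85 [297.6    57.4    61.504 153.   ] [ 507.989 -226.257    0.14 ] 12.9933683854793
-105 [ 522.655 -330.228]
-35 [ 512.877 -260.914]
35 [ 503.1 -191.6]
105 [ 493.323 -122.286]
```

View pics/w3.png

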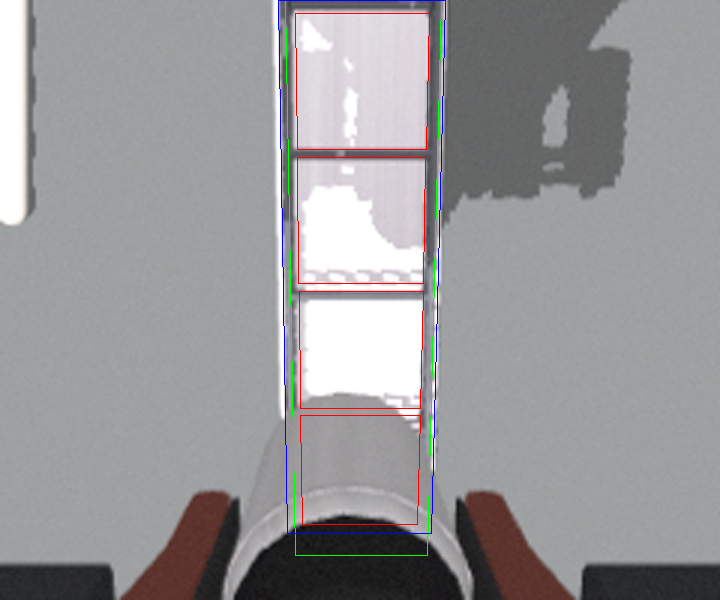

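The dividers agree roughly, but their spacing (142 rows against the model's 134) suggests the dark lines sit above floor level. I'll triangulate the divider lines from the two wrist views to settle the rack's y and the wire height.

Run:
```python
from h import *
from scipy.spatial.transform import Rotation as Ro
np.set_printoptions(precision=2,suppress=True,linewidth=200)
s=readout.observe(); img=vision.camera("wrist"); cB=cam("wrist")
q=lambda v:Ro.from_quat([v[1],v[2],v[3],v[0]]).as_matrix()
RtB=q(s["tool_rot"]); 
# camera in tool frame
Rct=cB[0]@RtB; tct=cB[0]@s["eef_pos"]+cB[1]
RtA=q([.535,.463,.535,-.463]); pA=np.array([501.45,-229.22,352.4])
RA=Rct@RtA.T; cA=(RA,tct-RA@pA,cB[2],cB[3]); print("cam A",-RA.T@cA[1])
A=cv2.imread("pics/w1.png").mean(2); B=img.mean(2)
print("A",np.c_[np.arange(74,252),A[74:252,322:338].mean(1)].astype(int)[:,1])
print("B",np.c_[np.arange(50,200),B[50:200,320:340].mean(1)].astype(int)[:,1])
import pickle; pickle.dump((cA,cB,A,B),open("ab.pkl","wb"))
```

```text
cam A [ 491.78 -163.05  513.75]
A [ 84  83  84  83  80  81  79  72  72 108 163 186 185 185 185 185 185 185 184 186 186 185 183 184 183 183 183 183 183 183 182 182 182 181 181 181 185 192 191 181 180 180 180 189 193 194 185 181 206
 204 178 155 127 140 233 251 252 252 252 252 252 252 252 252 252 252 252 252 252 252 252 252 252 252 252 252 252 252 252 252 252 252 252 252 252 252 241 191 205 207 181 212 235 197 109 119 148 237
 252 252 252 252 252 252 252 252 252 252 252 252 252 252 252 252 252 252 252 252 252 252 252 252 252 252 237 175 211 209 178 240 252 235 152 167 184 155 148 237 252 252 252 252 252 252 252 252 252
 252 252 252 252 252 252 252 252 252 252 252 252 242 199 203 208 179 236 251 235 155 127 142 144 122 106 123 134 131 134 133]
B [106 103  99  98  97  97  97  97  97  98  91  81  93  92 120 186 215 215 216 215 215 215 215 215 217 217 216 215 214 216 217 218 217 213 214 213 213 213 213 215 216 220 220 220 220 220 219 218 217
 215 215 217 219 219 217 216 212 210 212 212 180 129 102  85 162 209 215 214 208 208 207 207 220 225 227 228 228 238 239 239 237 238 239 239 239 241 241 244 246 248 251 254 254 254 254 254 254 254
 254 254 251 219 215 233 230 204 244 238 143 131 146 224 253 254 254 254 254 255 255 255 255 255 254 254 255 255 254 255 254 255 255 255 254 255 255 255 255 255 254 254 249 208 174 159 155 153 151
 151 151 151]
```

Run:
```python
from h import *
import pickle
np.set_printoptions(precision=1,suppress=True)
cA,cB,A,B=pickle.load(open("ab.pkl","rb"))
u=np.array([-np.sin(.135),np.cos(.135)]); o=np.array([507,-229.])
for nm,c,rows in(("A",cA,[83,126.2,168.3,170,208,211.7,239.5,249]),("B",cB,[63.5,112.5,158.3,159.5])):
    for r in rows:
        print(nm,r,"along axis rel (507,-229) at z=6, 25, 44:",np.array([(atz(None,[330,r],z,c)[:2]-o)@u for z in(6,25,44)]))
# x edges: column brightness profile mid-bay
print(A[150,298:362].astype(int)); print(B[130,296:362].astype(int)); print(A[188,298:362].astype(int))
ex=np.array([np.cos(.135),np.sin(.135)])
for nm,c,r,cs in(("A",cA,150,[304,310,348,354]),("B",cB,130,[304,310,350,356])):
    for k in cs: print(nm,k,np.array([(atz(None,[k,r],z,c)[:2]-o)@ex for z in(0,6,44)]))
```

```text
A 83 along axis rel (507,-229) at z=6, 25, 44: [140.3 137.6 134.9]
A 126.2 along axis rel (507,-229) at z=6, 25, 44: [70.2 70.1 70. ]
A 168.3 along axis rel (507,-229) at z=6, 25, 44: [-3.2 -0.6  2.1]
A 170 along axis rel (507,-229) at z=6, 25, 44: [-6.3 -3.5 -0.8]
A 208 along axis rel (507,-229) at z=6, 25, 44: [-77.6 -72.2 -66.8]
A 211.7 along axis rel (507,-229) at z=6, 25, 44: [-84.9 -79.2 -73.5]
A 239.5 along axis rel (507,-229) at z=6, 25, 44: [-140.6 -132.9 -125.1]
A 249 along axis rel (507,-229) at z=6, 25, 44: [-160.4 -151.9 -143.3]
B 63.5 along axis rel (507,-229) at z=6, 25, 44: [142.2 138.3 134.4]
B 112.5 along axis rel (507,-229) at z=6, 25, 44: [70.8 69.8 68.9]
B 158.3 along axis rel (507,-229) at z=6, 25, 44: [-1.4  0.6  2.5]
B 159.5 along axis rel (507,-229) at z=6, 25, 44: [-3.3 -1.3  0.7]
[136 132 133 133 132 149 225 227 140 131 100 136 176 176 199 253 253 253
 253 253 253 252 252 252 252 252 253 253 253 252 252 252 252 252 252 252
 251 252 251 251 252 251 251 251 251 251 251 251 251 249 235 117 126 129
 165 227 133 132 133 134 133 132 133 134]
[155 155 156 155 153 170 242 249 117  99  90 115 208 206 223 254 255 255
 255 255 255 255 255 255 255 254 255 255 255 255 255 255 255 255 255 255
 254 206 208 202 205 203 204 206 204 203 202 200 201 203 207 204 203 197
 194 151  82  90 101 137 186  97 101  96 100 128]
[135 134 132 135 133 136 183 250 125 134 110 116 172 184 238 254 253 253
 254 253 253 253 253 253 252 253 253 253 253 252 253 253 252 252 252 252
 252 252 252 252 251 251 251 252 251 251 252 251 249 236 108 125 130 165
 204 132 134 136 133 133 132 130 133 132]
A 304 [-43.9 -43.4 -40.6]
A 310 [-33.1 -32.8 -30.8]
A 348 [35.2 34.7 31.6]
A 354 [45.9 45.3 41.5]
B 304 [-40.6 -40.2 -37.4]
B 310 [-30.9 -30.5 -28.6]
B 350 [34.3 33.8 30.6]
B 356 [44.1 43.4 39.4]
```

The divider lines fall at −70, 0 and +70 for a rack centre of (508, −229) with yaw 0.135, consistent in both views. Placing the can in the rightmost bay at (522, −333).

>>> send_rows --moves '[[20,[0.005,-0.03,0],[0,0,0]],[20,[0.012,-0.06,-0.02],[0,0,0]],[20,[0.018,-0.082,-0.05],[0,0,0]],[20,[0.018,-0.082,-0.085],[0,0,0]],[20,[0.018,-0.082,-0.12],[0,0,0]],[20,[0.018,-0.082,-0.155],[0,0,0]],[20,[0.018,-0.082,-0.18],[0,0,0]],[20,[0.018,-0.082,-0.2],[0,0,0]],[20,[0.018,-0.082,-0.215],[0,0,0]],[20,[0.018,-0.082,-0.23],[0,0,0]],[20,[0.018,-0.082,-0.24],[0,0,0]],[20,[0.018,-0.082,-0.246],[0,0,0]],[20,[0.018,-0.082,-0.249],[0,0,0]],[20,[0.018,-0.082,-0.25],[0,0,0]],[20,[0.018,-0.082,-0.25],[0,0,0]]]'

```text
time_s: 9.5
eef_pos: [523.0, -332.3, 63.2]
tool_rot: [0.534, 0.464, 0.534, -0.463]
wrist_force: [0.3, 0.7, -1.2]
grip_width: 43.6
```

>>> send_rows --moves '[[20,[-0.001,0,-0.001],[0,0,0]],[20,[-0.001,0,-0.001],[0,0,0]],[55,[-0.001,0,-0.001],[0,0,0]],[70,[-0.001,0,-0.001],[0,0,0]],[100,[-0.001,0,-0.001],[0,0,0]],[100,[-0.001,0,-0.001],[0,0,0]],[100,[-0.001,0,-0.001],[0,0,0]],[100,[-0.001,0,0.03],[0,0,0]],[100,[-0.001,0,0.06],[0,0,0]],[100,[-0.001,0,0.09],[0,0,0]],[100,[-0.003,0.03,0.12],[0,0,0]],[100,[-0.006,0.07,0.13],[0,0,0]],[100,[-0.01,0.11,0.13],[0,0,0]],[100,[-0.014,0.15,0.13],[0,0,0]],[100,[-0.018,0.19,0.13],[0,0,0]],[100,[-0.022,0.23,0.13],[0,0,0]],[100,[-0.026,0.27,0.13],[0,0,0]],[100,[-0.03,0.31,0.13],[0,0,0]],[100,[-0.034,0.35,0.13],[0,0,0]],[100,[-0.038,0.39,0.13],[0,0,0]]]'

```text
time_s: 11.17
eef_pos: [484.0, 59.5, 192.9]
tool_rot: [0.534, 0.464, 0.534, -0.463]
wrist_force: [0.1, -0.6, -0.6]
grip_width: 87.8
```

Run:
```python
from h import *
np.set_printoptions(precision=2,suppress=True)
im=vision.camera("scene"); c=cam("scene"); m=masks_of("scene","can")
s=readout.observe(); print(s["eef_pos"],s["grip_width"],s["time_s"])
th=np.linspace(0,2*np.pi,24,endpoint=False)
for k in m[:2]:
    r=fit(lambda x:np.vstack([np.c_[x[0]+q*np.cos(th),x[1]+q*np.sin(th),np.full(24,x[3]+h)] for h,q in((0,22),(88,22),(118,20))]),[522,-333,0,6],[(c,k["pixels"])]); print(k["p"],r.x,np.abs(r.fun).mean())
cv2.imwrite("pics/s2.png",im[100:350,180:480,::-1])
```

```text
[483.82  62.29 192.85] 87.70886403495646 11.2667
0.94 [ 507.29 -366.77   -0.04  -22.6 ] 0.308407850930515
```

View pics/s2.png

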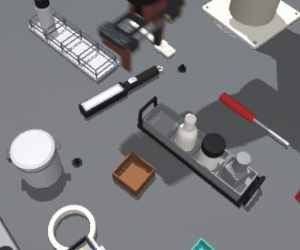

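The can stands in the rightmost bay. Next is the bottle at (474, 206).

>>> send_rows --moves '[[100,[-0.003,0.04,0],[0,0,0]],[100,[-0.006,0.08,0],[0,0,0]],[100,[-0.008,0.115,0],[0,0,0]],[100,[-0.01,0.144,0],[0,0,0]],[100,[-0.01,0.144,0],[0,0,0]],[100,[-0.01,0.144,0],[0,0,0]],[100,[-0.01,0.144,0],[0,0,0]]]'

```text
time_s: 11.85
eef_pos: [474.6, 200.9, 192.5]
tool_rot: [0.534, 0.463, 0.534, -0.464]
wrist_force: [0.5, 0.2, -0.4]
grip_width: 87.9
```

Run:
```python
from h import *
np.set_printoptions(precision=2,suppress=True)
im=vision.camera("wrist"); c=cam("wrist"); s=readout.observe(); print(s["eef_pos"])
th=np.linspace(0,2*np.pi,24,endpoint=False)
for t,P,g in(("bottle",((50,23),(71,12.5),(112,12.5)),(474,206)),("jar",((66,25),(92,25)),(466,272)),("flask",((66,15),(108,15)),(455,338))):
    for k in masks_of("wrist",t)[:1]:
        r=fit(lambda x:np.vstack([np.c_[x[0]+q*np.cos(th),x[1]+q*np.sin(th),np.full(24,6.5+h)] for h,q in P]),[*g,0],[(c,k["pixels"])]); print(t,k["p"],np.array(k["extent"])*[640,400,640,400],r.x,np.abs(r.fun).mean())
cv2.imwrite("pics/w4.png",im[:,:,::-1])
```

```text
[474.62 200.55 192.55]
bottle 0.62 [306.37 162.    43.2   51.68] [473.47 207.1    0.  ] 1.3500491707266677
jar 0.63 [304.51  89.52  52.61  58.68] [466.16 273.3    0.  ] 0.6672822374082462
flask 0.95 [300.99   6.72  48.32  77.  ] [454.43 337.13   0.  ] 8.813279893132792
```

View pics/w4.png

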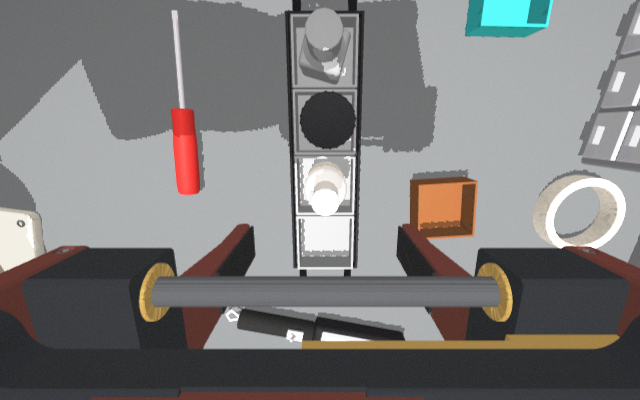

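The wrist view agrees within about 1 mm: bottle cap at (326,200), jar lid at (327,120), flask cap at (324,30). Grasping the bottle's cap.

>>> send_rows --moves '[[100,[-0.001,0.006,-0.03],[0,0,0]],[100,[-0.001,0.006,-0.06],[0,0,0]],[100,[-0.001,0.006,-0.085],[0,0,0]],[80,[-0.001,0.006,-0.1],[0,0,0]],[60,[-0.001,0.006,-0.11],[0,0,0]],[45,[-0.001,0.006,-0.11],[0,0,0]],[35,[-0.001,0.006,-0.11],[0,0,0]],[15,[-0.001,0.006,-0.11],[0,0,0]],[15,[-0.001,0.006,-0.11],[0,0,0]],[15,[-0.001,0.006,-0.11],[0,0,0]],[15,[-0.001,0.006,-0.11],[0,0,0]],[15,[-0.001,0.006,-0.11],[0,0,0]],[15,[-0.001,0.006,-0.11],[0,0,0]]]' --newtons 20

```text
time_s: 13.13
eef_pos: [473.7, 207.8, 83.0]
tool_rot: [0.534, 0.464, 0.534, -0.463]
wrist_force: [-1.8, -0.7, -0.9]
grip_width: 24.5
```

>>> send_rows --moves '[[15,[0,0,0.01],[0,0,0]],[15,[0,0,0.03],[0,0,0]],[15,[0,0,0.06],[0,0,0]],[15,[0,0,0.09],[0,0,0]],[15,[0.001,-0.02,0.1],[0,0,0]],[15,[0.004,-0.05,0.1],[0,0,0]],[15,[0.007,-0.09,0.1],[0,0,0]],[15,[0.01,-0.125,0.1],[0,0,0]],[15,[0.013,-0.16,0.1],[0,0,0]],[15,[0.016,-0.195,0.1],[0,0,0]],[15,[0.019,-0.23,0.1],[0,0,0]],[15,[0.022,-0.265,0.1],[0,0,0]],[15,[0.025,-0.3,0.1],[0,0,0]],[15,[0.028,-0.335,0.1],[0,0,0]],[15,[0.031,-0.37,0.1],[0,0,0]],[15,[0.034,-0.405,0.1],[0,0,0]],[15,[0.037,-0.435,0.1],[0,0,0]],[15,[0.039,-0.46,0.1],[0,0,0]],[15,[0.039,-0.4705,0.1],[0,0,0]],[15,[0.039,-0.4705,0.1],[0,0,0]]]'

```text
time_s: 14.8
eef_pos: [512.4, -264.6, 182.9]
tool_rot: [0.534, 0.464, 0.533, -0.464]
wrist_force: [-0.2, 0.2, -1.1]
grip_width: 24.7
```

>>> send_rows --moves '[[15,[0,0,0],[0,0,0]],[15,[0,0,0],[0,0,0]],[15,[0,0,0],[0,0,0]]]'

```text
time_s: 15.05
eef_pos: [512.4, -261.2, 182.7]
tool_rot: [0.534, 0.463, 0.535, -0.463]
wrist_force: [0.6, -0.2, -2.9]
grip_width: 24.7
```

>>> send_rows --moves '[[15,[0,-0.0015,-0.025],[0,0,0]],[15,[0,-0.0015,-0.045],[0,0,0]],[15,[0,-0.0015,-0.065],[0,0,0]],[15,[0,-0.0015,-0.08],[0,0,0]],[15,[0,-0.0015,-0.09],[0,0,0]],[15,[0,-0.0015,-0.096],[0,0,0]],[15,[0,-0.0015,-0.099],[0,0,0]],[15,[0,-0.0015,-0.101],[0,0,0]],[15,[0,-0.0015,-0.101],[0,0,0]],[15,[0,-0.0015,-0.101],[0,0,0]]]'

```text
time_s: 15.88
eef_pos: [513.3, -264.4, 82.6]
tool_rot: [0.535, 0.464, 0.533, -0.463]
wrist_force: [0.9, -0.9, -1.4]
grip_width: 24.7
```

>>> send_rows --moves '[[15,[0,0,-0.0005],[0,0,0]],[15,[0,0,-0.0005],[0,0,0]],[35,[0,0,-0.0005],[0,0,0]],[45,[0,0,-0.0005],[0,0,0]],[70,[0,0,-0.0005],[0,0,0]],[100,[0,0,-0.0005],[0,0,0]],[100,[0,0,-0.0005],[0,0,0]],[100,[0,0,0.03],[0,0,0]],[100,[0,0,0.06],[0,0,0]],[100,[-0.002,0.02,0.08],[0,0,0]],[100,[-0.005,0.06,0.09],[0,0,0]],[100,[-0.009,0.1,0.09],[0,0,0]],[100,[-0.013,0.14,0.09],[0,0,0]],[100,[-0.017,0.18,0.09],[0,0,0]],[100,[-0.021,0.22,0.09],[0,0,0]],[100,[-0.025,0.26,0.09],[0,0,0]],[100,[-0.029,0.3,0.09],[0,0,0]],[100,[-0.033,0.34,0.09],[0,0,0]],[100,[-0.037,0.38,0.09],[0,0,0]],[100,[-0.04,0.42,0.09],[0,0,0]]]'

```text
time_s: 17.55
eef_pos: [471.9, 157.6, 171.8]
tool_rot: [0.534, 0.464, 0.534, -0.464]
wrist_force: [-0.0, -1.1, -0.1]
grip_width: 87.9
```

>>> send_rows --moves '[[100,[-0.002,0.04,0],[0,0,0]],[100,[-0.004,0.08,0],[0,0,0]],[100,[-0.006,0.115,0],[0,0,0]],[100,[-0.007,0.117,0],[0,0,0]],[100,[-0.007,0.117,0],[0,0,0]],[100,[-0.007,0.117,0],[0,0,0]]]'

```text
time_s: 18.05
eef_pos: [465.1, 272.4, 171.4]
tool_rot: [0.534, 0.463, 0.534, -0.464]
wrist_force: [-0.0, 0.1, 0.5]
grip_width: 87.8
```

Run:
```python
from h import *
print(readout.observe()["eef_pos"])
a=vision.camera("scene")[90:240,190:390,::-1]; b=vision.camera("top")[140:250,150:520,::-1]
a=cv2.resize(a,None,fx=2,fy=2); b=cv2.resize(b,(740,220)); o=np.zeros((530,740,3),np.uint8); o[:300,:400]=a; o[305:525]=b
cv2.imwrite("pics/s3.png",o)
```

```text
[465.14821222 272.43029993 171.38838772]
```

View pics/s3.png

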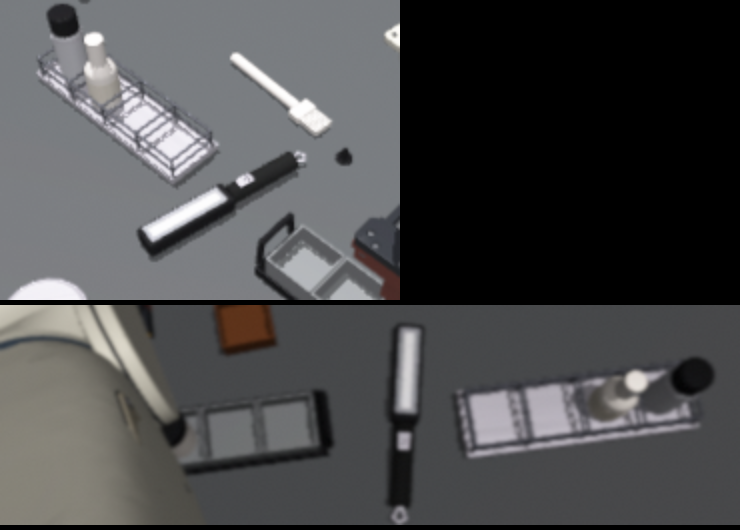

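The can and bottle stand upright in the two right-hand bays. Now the jar.

>>> send_rows --moves '[[100,[0.001,0.001,-0.03],[0,0,0]],[100,[0.001,0.001,-0.055],[0,0,0]],[100,[0.001,0.001,-0.08],[0,0,0]],[100,[0.001,0.001,-0.095],[0,0,0]],[100,[0.001,0.001,-0.103],[0,0,0]],[75,[0.001,0.001,-0.103],[0,0,0]],[62,[0.001,0.001,-0.103],[0,0,0]],[40,[0.001,0.001,-0.103],[0,0,0]],[40,[0.001,0.001,-0.103],[0,0,0]],[40,[0.001,0.001,-0.103],[0,0,0]],[40,[0.001,0.001,-0.103],[0,0,0]],[40,[0.001,0.001,-0.103],[0,0,0]],[40,[0.001,0.001,-0.103],[0,0,0]]]' --newtons 25

```text
time_s: 19.23
eef_pos: [466.9, 274.0, 69.3]
tool_rot: [0.534, 0.464, 0.534, -0.463]
wrist_force: [-1.1, -0.7, 5.9]
grip_width: 48.7
```

>>> send_rows --moves '[[40,[0,0,0.01],[0,0,0]],[40,[0,0,0.03],[0,0,0]],[40,[0,0,0.06],[0,0,0]],[40,[0,0,0.09],[0,0,0]],[40,[0.001,-0.02,0.1],[0,0,0]],[40,[0.004,-0.05,0.1],[0,0,0]],[40,[0.007,-0.09,0.1],[0,0,0]],[40,[0.01,-0.125,0.1],[0,0,0]],[40,[0.013,-0.16,0.1],[0,0,0]],[40,[0.016,-0.195,0.1],[0,0,0]],[40,[0.019,-0.23,0.1],[0,0,0]],[40,[0.022,-0.265,0.1],[0,0,0]],[40,[0.025,-0.3,0.1],[0,0,0]],[40,[0.028,-0.335,0.1],[0,0,0]],[40,[0.031,-0.37,0.1],[0,0,0]],[40,[0.034,-0.405,0.1],[0,0,0]],[40,[0.036,-0.435,0.1],[0,0,0]],[40,[0.0365,-0.455,0.1],[0,0,0]],[40,[0.0365,-0.4655,0.1],[0,0,0]],[40,[0.0365,-0.4675,0.1],[0,0,0]]]'

```text
time_s: 20.9
eef_pos: [502.9, -195.2, 168.8]
tool_rot: [0.533, 0.464, 0.533, -0.464]
wrist_force: [0.8, 0.4, -0.8]
grip_width: 49.0
```

>>> send_rows --moves '[[40,[0,0,0],[0,0,0]],[40,[0,0,0],[0,0,0]],[40,[0,0,0],[0,0,0]]]'

```text
time_s: 21.15
eef_pos: [502.9, -192.4, 168.6]
tool_rot: [0.534, 0.463, 0.535, -0.463]
wrist_force: [-0.1, 0.6, -2.9]
grip_width: 48.7
```

Run:
```python
from h import *
s=readout.observe(); print(s["eef_pos"],s["grip_width"],s["wrist_force"])
a=vision.camera("scene")[60:240,180:420,::-1]
cv2.imwrite("pics/s4.png",cv2.resize(a,None,fx=2.5,fy=2.5))
```

```text
[ 502.90847009 -192.43267689  168.63317902] 48.732679390741836 [-0.10957736  0.60287395 -2.93424085]
```

View pics/s4.png

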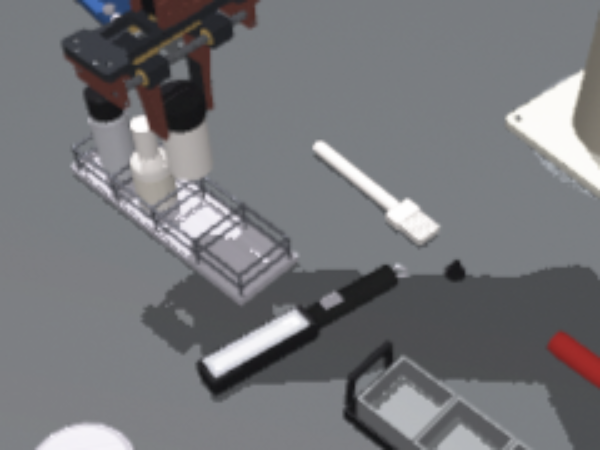

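The jar hangs upright above its bay, clear of the bottle. Lowering it.

>>> send_rows --moves '[[40,[0,-0.0015,-0.025],[0,0,0]],[40,[0,-0.0015,-0.045],[0,0,0]],[40,[0,-0.0015,-0.065],[0,0,0]],[40,[0,-0.0015,-0.08],[0,0,0]],[40,[0,-0.0015,-0.09],[0,0,0]],[40,[0,-0.0015,-0.096],[0,0,0]],[40,[0,-0.0015,-0.098],[0,0,0]],[40,[0,-0.0015,-0.099],[0,0,0]],[40,[0,-0.0015,-0.1],[0,0,0]],[40,[0,-0.0015,-0.1],[0,0,0]]]'

```text
time_s: 22.03
eef_pos: [503.6, -195.4, 69.3]
tool_rot: [0.534, 0.464, 0.534, -0.463]
wrist_force: [-2.0, -0.6, -2.2]
grip_width: 48.4
```

Now I'll lower it another millimetre, release, retreat and go to the flask at (454.4, 337.5).

>>> send_rows --moves '[[40,[0,0,-0.001],[0,0,0]],[40,[0,0,-0.001],[0,0,0]],[60,[0,0,-0.001],[0,0,0]],[70,[0,0,-0.001],[0,0,0]],[100,[0,0,-0.001],[0,0,0]],[100,[0,0,-0.001],[0,0,0]],[100,[0,0,-0.001],[0,0,0]],[100,[0,0,0.03],[0,0,0]],[100,[0,0,0.06],[0,0,0]],[100,[-0.002,0.02,0.09],[0,0,0]],[100,[-0.005,0.06,0.11],[0,0,0]],[100,[-0.009,0.1,0.11],[0,0,0]],[100,[-0.013,0.14,0.11],[0,0,0]],[100,[-0.017,0.18,0.11],[0,0,0]],[100,[-0.021,0.22,0.11],[0,0,0]],[100,[-0.025,0.26,0.11],[0,0,0]],[100,[-0.029,0.3,0.11],[0,0,0]],[100,[-0.033,0.34,0.11],[0,0,0]],[100,[-0.037,0.38,0.11],[0,0,0]],[100,[-0.041,0.42,0.11],[0,0,0]]]'

```text
time_s: 23.7
eef_pos: [461.5, 226.7, 178.8]
tool_rot: [0.534, 0.464, 0.534, -0.463]
wrist_force: [0.4, 0.6, 0.8]
grip_width: 87.8
```

>>> send_rows --moves '[[100,[-0.003,0.04,0],[0,0,0]],[100,[-0.006,0.08,0],[0,0,0]],[100,[-0.008,0.11,0],[0,0,0]],[100,[-0.008,0.112,0],[0,0,0]],[100,[-0.008,0.112,0],[0,0,0]],[100,[-0.008,0.112,0],[0,0,0]],[100,[-0.008,0.112,0],[0,0,0]]]'

```text
time_s: 24.28
eef_pos: [454.0, 335.4, 178.5]
tool_rot: [0.534, 0.463, 0.534, -0.464]
wrist_force: [0.1, 0.1, -0.4]
grip_width: 87.8
```

Run:
```python
from h import *
s=readout.observe(); print(s["eef_pos"],s["grip_width"],s["wrist_force"])
a=vision.camera("scene"); cv2.imwrite("pics/s5.png",cv2.resize(a[90:330,180:480,::-1],None,fx=2.4,fy=2.4))
```

```text
[453.96972213 335.35023382 178.45676015] 87.78922725816119 [ 0.08588112  0.0708784  -0.39691364]
```

View pics/s5.png

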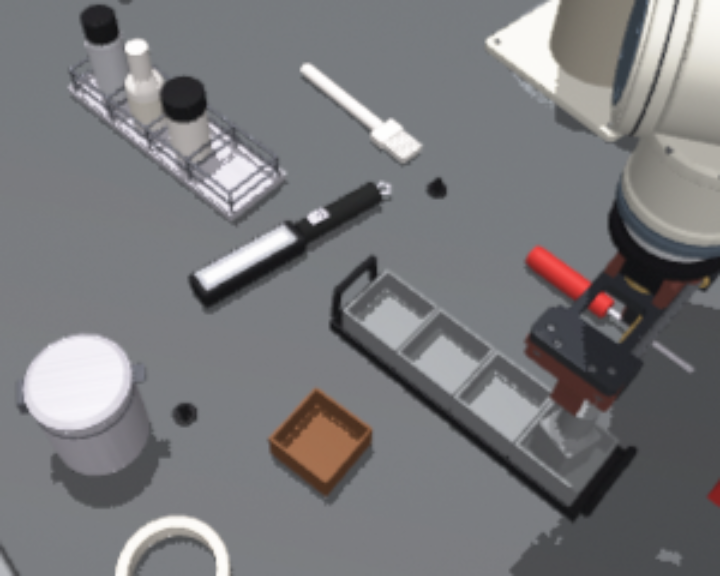

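The jar is placed upright. Now the flask, by its cap.

>>> send_rows --moves '[[100,[0.0005,0.002,-0.03],[0,0,0]],[100,[0.0005,0.002,-0.055],[0,0,0]],[100,[0.0005,0.002,-0.08],[0,0,0]],[100,[0.0005,0.002,-0.095],[0,0,0]],[70,[0.0005,0.002,-0.1],[0,0,0]],[50,[0.0005,0.002,-0.1],[0,0,0]],[40,[0.0005,0.002,-0.1],[0,0,0]],[20,[0.0005,0.002,-0.1],[0,0,0]],[20,[0.0005,0.002,-0.1],[0,0,0]],[20,[0.0005,0.002,-0.1],[0,0,0]],[20,[0.0005,0.002,-0.1],[0,0,0]],[20,[0.0005,0.002,-0.1],[0,0,0]],[20,[0.0005,0.002,-0.1],[0,0,0]]]' --newtons 20

```text
time_s: 25.42
eef_pos: [454.7, 338.8, 78.9]
tool_rot: [0.534, 0.464, 0.534, -0.463]
wrist_force: [-0.6, 0.1, 0.5]
grip_width: 31.1
```

>>> send_rows --moves '[[20,[0,0,0.01],[0,0,0]],[20,[0,0,0.03],[0,0,0]],[20,[0,0,0.06],[0,0,0]],[20,[0,0,0.09],[0,0,0]],[20,[0.001,-0.02,0.1],[0,0,0]],[20,[0.004,-0.05,0.1],[0,0,0]],[20,[0.007,-0.09,0.1],[0,0,0]],[20,[0.01,-0.125,0.1],[0,0,0]],[20,[0.013,-0.16,0.1],[0,0,0]],[20,[0.016,-0.195,0.1],[0,0,0]],[20,[0.019,-0.23,0.1],[0,0,0]],[20,[0.022,-0.265,0.1],[0,0,0]],[20,[0.025,-0.3,0.1],[0,0,0]],[20,[0.028,-0.335,0.1],[0,0,0]],[20,[0.031,-0.37,0.1],[0,0,0]],[20,[0.034,-0.405,0.1],[0,0,0]],[20,[0.037,-0.435,0.1],[0,0,0]],[20,[0.039,-0.455,0.1],[0,0,0]],[20,[0.039,-0.4625,0.1],[0,0,0]],[20,[0.039,-0.4625,0.1],[0,0,0]]]'

```text
time_s: 27.08
eef_pos: [493.5, -125.0, 179.0]
tool_rot: [0.534, 0.464, 0.533, -0.464]
wrist_force: [0.4, 0.3, -1.4]
grip_width: 29.7
```

>>> send_rows --moves '[[20,[0,0,0],[0,0,0]],[20,[0,0,0],[0,0,0]],[20,[0,0,0],[0,0,0]]]'

```text
time_s: 27.33
eef_pos: [493.4, -122.5, 178.7]
tool_rot: [0.534, 0.463, 0.534, -0.463]
wrist_force: [-0.2, 0.6, -1.3]
grip_width: 29.6
```

>>> send_rows --moves '[[20,[0,-0.001,-0.025],[0,0,0]],[20,[0,-0.001,-0.045],[0,0,0]],[20,[0,-0.001,-0.065],[0,0,0]],[20,[0,-0.001,-0.08],[0,0,0]],[20,[0,-0.001,-0.09],[0,0,0]],[20,[0,-0.001,-0.096],[0,0,0]],[20,[0,-0.001,-0.098],[0,0,0]],[20,[0,-0.001,-0.099],[0,0,0]],[20,[0,-0.001,-0.1005],[0,0,0]],[20,[0,-0.001,-0.1005],[0,0,0]]]'

```text
time_s: 28.17
eef_pos: [494.2, -124.8, 78.8]
tool_rot: [0.534, 0.464, 0.534, -0.463]
wrist_force: [0.3, -0.4, -1.6]
grip_width: 29.6
```

Lower by another 0.5 mm, release, lift straight up, and swing to the rack view for a final check.

>>> send_rows --moves '[[20,[0,0,-0.0005],[0,0,0]],[20,[0,0,-0.0005],[0,0,0]],[38,[0,0,-0.0005],[0,0,0]],[50,[0,0,-0.0005],[0,0,0]],[80,[0,0,-0.0005],[0,0,0]],[100,[0,0,-0.0005],[0,0,0]],[100,[0,0,-0.0005],[0,0,0]],[100,[0,0,0.03],[0,0,0]],[100,[0,0,0.065],[0,0,0]],[100,[0,0,0.1],[0,0,0]],[100,[0,0,0.135],[0,0,0]],[100,[0,-0.01,0.17],[0,0,0]],[100,[0.002,-0.04,0.205],[0,0,0]],[100,[0.005,-0.075,0.24],[0,0,0]],[100,[0.007,-0.1,0.27],[0,0,0]],[100,[0.007,-0.105,0.27],[0,0,0]],[100,[0.007,-0.105,0.27],[0,0,0]],[100,[0.007,-0.105,0.27],[0,0,0]]]'

```text
time_s: 29.67
eef_pos: [500.1, -229.6, 347.3]
tool_rot: [0.533, 0.464, 0.534, -0.464]
wrist_force: [-0.7, 0.7, -0.3]
grip_width: 87.7
```

Run:
```python
from h import *
np.set_printoptions(precision=2,suppress=True)
s=readout.observe(); print(s["eef_pos"],s["time_s"])
im=vision.camera("wrist"); c=cam("wrist"); th=np.linspace(0,2*np.pi,24,endpoint=False)
a=.135; ctr=np.array([508,-229.]); ex=np.array([np.cos(a),np.sin(a)]); ey=np.array([-ex[1],ex[0]])
P={"can":(((20,22),(88,22),(88,20),(118,20)),-105),"bottle":(((20,23),(56,23),(71,12.5),(112,12.5)),-35),"jar":(((30,23.5),(66,25),(92,25)),35),"flask":(((66,15),(108,15)),105)}
for t,(pr,b) in P.items():
    def md(x):
        L=[np.c_[x[0]+q*np.cos(th),x[1]+q*np.sin(th),np.full(24,6+h)] for h,q in pr]
        if t=="flask": L.append(box(x,42,42,20,64))
        return np.vstack(L)
    for k in masks_of("wrist",t)[:1]:
        r=fit(md,[*(ctr+b*ey),.135],[(c,k["pixels"])]); d=r.x[:2]-ctr; print(t,round(k["p"],2),"rack xy",d@ex,d@ey-b,"res",np.abs(r.fun).mean())
w=im[40:290,200:460,::-1]; sc=vision.camera("scene")[80:230,180:340,::-1]
o=np.zeros((500,800,3),np.uint8); o[:500,:520]=cv2.resize(w,(520,500)); o[:262,520:]=cv2.resize(sc,(280,262)); cv2.imwrite("pics/f.png",o)
```

```text
[ 500.06 -229.62  347.26] 29.6667
can 0.91 rack xy -1.3133554106500371 4.213032911917011 res 0.42814499796422223
bottle 0.84 rack xy -0.3115952561785361 0.497827845568942 res 0.49072409826253643
jar 0.7 rack xy -1.4523312220451459 0.7557176809034445 res 0.283670805278051
flask 0.93 rack xy -0.9837146670278348 1.635577512404268 res 1.5217299492707537
```

View pics/f.png

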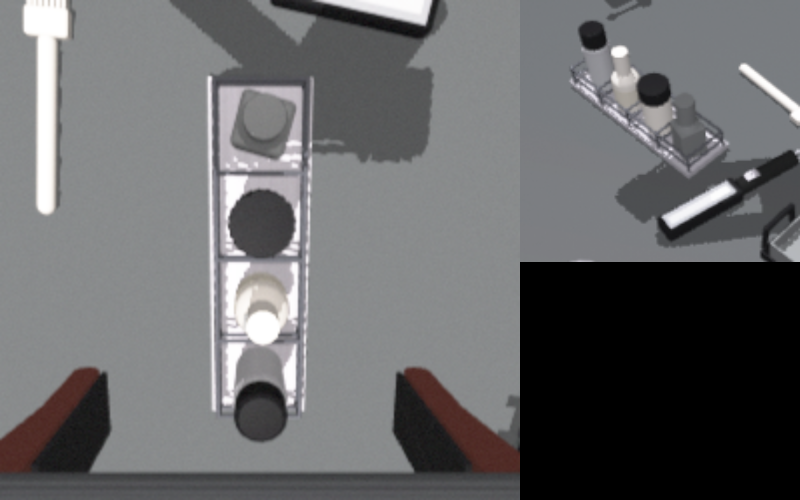

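All four stand upright in the right order, within about 4 mm of their bay centres, and the gripper is clear. Handing in.

```bash
python3 -c "
from bench import order; print(order.sign_off())"
```

```text
the job is handed in; nothing more can be done
None
```

All four containers are now in the wire rack, in the same order as in the caddy: flask, jar, bottle, can, left to right as seen from the robot. I handed the job in just after 29.7 s on the robot's clock. The sign-off gives no verdict, so success isn't confirmed.

- **Final check:** the last wrist and scene pictures show each container upright in its own bay with the open gripper well clear. In the rack's frame they sit within 1.5 mm of the bay centres in x. In y the offsets are 0.5 mm (bottle), 0.8 mm (jar), 1.6 mm (flask) and 4.2 mm (can), against a limit of 15 mm.
- **Not measured directly:** I judged seating on the rack floor from the tool height at release, which was within about 1 mm of the grasp height. I did not measure the undersides or tilt angles.
- **Disagreements:**
  - The scene camera read the containers' start positions 3–6 mm differently from the wrist camera, so I used the wrist values.
  - Free-height fits of the containers were off by 6–16 mm, worst for the can. A single-view scene fit of the placed can was about 37 mm out and I discarded it.
  - The first rack fit, as a plain box, did not match its outline. I took the rack pose from the divider lines, which agreed in two wrist views.

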